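Load the last vial into the push-back rack

TASK

A sample vial lies at the low front end of the sloped vial rack. With your fingertips push it up the gutter, without lifting it, until the whole row is home against the block at the top and the spring pawls have popped up behind it, so that it cannot roll back. Then swing the rack's keeper arm fully shut over the row, and leave the things lying round the rack where they are.

Things in the scene. Friction and masses are not known exactly. Their poses are not given: they have to be found in the camera images.
- rack: the vial rack, fixed to the bench: a steel base plate 178 x 78 mm with a tilted open gutter on it, low end to the front. Origin at the middle of its underside on the bench, x towards the rack's high end, y left, z up
- gutter: the rack's gutter, rising 9 deg (0.157 rad) to the high end. Origin at the low end: inner face of the front lip, midway across, level with the tops of the two ribs the vials roll on, 18 mm above the bench; x up along the slope, y left across it, z square to it. Inside width 56 mm; walls 2.5 mm thick, 10 mm above the ribs. The lip, 3 mm thick, is two 6 mm high side tabs with a 36 mm gap between
- pawl_face (a point): fixed point in the middle of the gutter, 62 mm up from the lip and 11.5 mm above the ribs, between the upright rear faces of two spring pawls: steel tongues 6 mm wide, 19 to 25 mm either side of the midline, sloping up from the floor 32 mm before this point to 14 mm above the ribs. A vial pushed up rolls over them and they spring up when its middle is 12 mm past the point
- pawl (a joint): angle of the pawls in rad: 0 = up (catching), grows as they are pressed down, about 0.42 with the tips level with the ribs; limit 0.48; a weak spring (about 0.1 N at the tip) lifts them
- stop_face (a point): point on the lower face of the white block at the top of the gutter, midway across, 136 mm up it and 11.5 mm above the ribs. The block is 19 mm thick and 24 mm high. Three vials against it leave 5 mm of play to the pawls
- keeper (a joint): angle of the keeper arm in rad: 0 = shut against its stop, over the row and pointing down the gutter; grows as it swings out to the left (seen from the low end); limit 1.75. Its pivot is square to the slope, in the middle of the block, 10 mm behind stop_face. It stays where it is left (friction about 0.2 N at the pin)
- keeper_pin (a point): middle of the upright black pin by which the keeper arm is pushed: 12 mm in diameter, 34 mm tall (17 mm above and below this point), square to the slope, 70 mm from the pivot; its lower end is 29.5 mm above the level of the ribs. The arm under it is 12 mm wide, 3 mm thick, ends 8 mm past the pin and clears the vials by 3 mm
- vial_1_mid (a point): middle of the vial with white cap and brownish content: a closed cylinder 23 mm in diameter and 52 mm long, about 30 g, smooth glass (friction about 0.3), lying on its side across the gutter, free to roll along it; it waits at the low front end against the lip, and is the one to be pushed up. The point is on its axis halfway along, 11.5 mm above the ribs it rolls on
- vial_2_mid (a point): middle of the vial with black cap and yellowish content: a closed cylinder 23 mm in diameter and 52 mm long, about 30 g, smooth glass (friction about 0.3), lying on its side across the gutter, free to roll along it; it lies in the row, against the pawls' rear faces at the start. The point is on its axis halfway along, 11.5 mm above the ribs it rolls on
- vial_0_mid (a point): middle of the vial with black cap and clear content: a closed cylinder 23 mm in diameter and 52 mm long, about 30 g, smooth glass (friction about 0.3), lying on its side across the gutter, free to roll along it; it lies in the row, above the yellowish one at the start. The point is on its axis halfway along, 11.5 mm above the ribs it rolls on
- vial_0: that clear vial itself: origin at the centre of its bottom, z along its axis to the cap
- vial_1: the white-capped vial itself: origin at the centre of its bottom, z along its axis to the cap
- vial_2: the yellowish vial itself: origin at the centre of its bottom, z along its axis to the cap
- tape_roll: roll of label tape, 68 mm across and 19 mm high, lying flat right of the rack; origin at the centre of its underside. To be left alone
- stopper_box: small square box, 70 x 70 x 32 mm, right of the rack; origin at the centre of its underside. To be left alone
- tweezers: steel tweezers 129 x 13 x 9 mm lying flat left of the rack's low end; origin at the centre of the underside. To be left alone

How it is judged:
By the outcome, as a careful person would: the job done as asked, in the order asked, and still so for the second after the job is handed in, with the robot touching nothing.
It also fails if it takes over 48 s, if anything falls off the work surface, if the arm or the gripper's body presses on something with over 40 N, if the wrist force passes 120 N, or if a joint passes its speed limit or range.

ROBOT

A 6-joint arm with a two-finger parallel gripper is mounted at the origin on a cart in front of the work surface, level with it; the furniture and walls round the work are solid. World frame = base frame: x ahead of the robot, y to its left, z up, the work surface at z = 0. Lengths are in m, angles in rad, forces in N, time in s.
With the tool pointing down it reaches from about 0.425 to 0.95 m from the base axis. Payload 3.5 kg.
Tool frame: the origin (TCP) lies at the very end of the fingers, on their centre line; the grasp point (between the pads) lies 19 mm behind it; z points along the fingers, y is the line along which they close (so a half turn about z gives the same grasp; the last joint's range is limited). The gripper opens to 85 mm and grips with 20 to 120 N. Pads are 22 mm wide; open, the fingers measure 114 mm over their backs; the gripper's body (76 mm by 85 mm) begins 54 mm behind the grasp point. The pads swing forward as they close: fully open they stand 13 mm farther back than shut.
Start: joints at [-1.372, 0.286, 1.577, -0, 1.279, -0.15], TCP at [0.231, -0.634, 0.231] pointing down, gripper open.
Joint ranges: [-2.77, 2.77], [-0.9, 2.22], [0.21, 2.48], [-1.53, 4.67], [0.24, 2.81], [-2.84, 2.84]. Speed limits (rad/s): [2.79, 2.79, 3.14, 3.14, 3.14, 3.14].

INTERFACE

Orientations are given as a unit quaternion [x, y, z, w].
In Python, from plant import ctrl gives the robot as it stands.
- The arm moves only by the tool carry_out, never from a script. Its argument "deltas" is one flat list of numbers, 6 for each row, row after row: the shift along the tool's x, y, z in m, then the turn, a rotation vector about the tool's x, y, z in rad. A call has 1 to 5 rows; each row is the pose to reach, as a shift and turn from the pose commanded when the call began, along the tool's axes at that moment; what a row does not reach only later rows make up. A row lasts 1/8 s, in which the tool goes at most 62.5 mm and 10.7 degrees, less where a joint would pass 70% of its speed; a pose out of reach is approached as far as the arm can. A call with a gripper value outside its range is refused whole. "grip" is the opening in per cent of the stroke, from 0 (shut) to 100 (fully open), set as the call begins (left out, the last holds). The fingers move at their own pace and stop on an object; "grip_force" is the grip in N (left out, the last holds). Time passes only in rows, so rows that repeat a pose let the fingers close. It gives the time, the measured TCP pose, the force, the opening and the grip force at its end, in the units of the state.
- ctrl.get_state(): the state, without advancing time (a new reading comes with each control period).
- ctrl.read_camera(name): name is "side" or "top" or "wrist"; returns (picture, depth): 480x640x3 uint8, red, green, blue; 480x640 float32, m along the optical axis (not along the pixel's ray), 0 where there is no reading.
- ctrl.camera_model(name): a dict with "intrinsics" (3x3 intrinsics, pixels), "k1" (the pictures are not rectified: a ray, as slopes to the right and down, at radius r is drawn at 1 + k1 r^2 times it, then the intrinsics apply), "extrinsics" (4x4, takes a point from world to camera coordinates); the wrist camera has in their place "hand_eye" (4x4, takes a point from camera to tool coordinates, whose origin is the TCP and whose axes are the flange's). Camera axes: x right, y down, z forward; pixel columns grow to the right and rows downward; lengths in m; the calibration is good to about 2 mm. A picture is of the moment at which its call begins: read the wrist's pose just before it. camera_model takes no time and is no camera call.
- ctrl.sign_off(): hands the job in; it is judged then, once.
Trained networks look in the newest picture that a camera, given by its name, has taken for a name from the list of things; names that differ only in an ending like _2 or _b are one class to them, and where a whole thing is asked for, a point or a joint stands for the part that bears it (a point fixed in the world has none). Each returns a list of dicts, best first, with "score" (0 to 1); they miss things now and then, are a little off and sometimes report something else, mostly with a low value. They report only what shows in the picture. A call takes as long as a camera call.
- ctrl.find_in(camera, query): "uv" ([column, row] in pixels, amid what is visible of it).
The state is a dict: "time": time; "qpos": joint angles; "dq": joint speeds; "joint_efforts": joint torques, N m; "eef_pos": TCP position; "tcp_rot": TCP orientation; "contact_force": force on the tool from outside, world axes, zero at the start; "wrist_torque": the same for the moment, N m; "opening": opening from 0.0 (shut) to 1.0 (fully open); "finger_force": force on a finger pad.
Only numpy, scipy, OpenCV 4.12 (cv2) and the standard library are available. Lean on these libraries where they do the work, as an engineer would, in place of code of your own. Each camera call takes 0.05 s, during which the arm holds its last target. There are 200 camera calls.

## Working session

There is one attempt and no reset: what is moved stays moved. The work goes in short steps, Python scripts to look and compute and a tool call to move; the robot and the scene stay as the last step left them, time stands still between calls to the robot, and variables do not carry over. Pictures are saved under pics/ and viewed, at most 10 in all, crops included, and the job is handed in when it is done.

Besides the shell and the picture viewer there is one more tool, called after "Request:" as name(argument=value, ...) on one line, values as JSON. carry_out: Moves the arm, as the interface text tells. Its arguments: {"type":"object","properties":{"deltas":{"type":"array"},"grip":{"type":"number"},"grip_force":{"type":"number"}},"required":["deltas"]}

```bash
ls; mkdir -p pics
cat > h.py <<'E'
import numpy as np, cv2
from scipy.spatial.transform import Rotation as R
from plant import ctrl
def cam(name):
    s=ctrl.get_state(); m=ctrl.camera_model(name)
    K=np.array(m["intrinsics"])
    if "extrinsics" in m: T=np.linalg.inv(np.array(m["extrinsics"]))
    else:
        W=np.eye(4); W[:3,:3]=R.from_quat(s["tcp_rot"]).as_matrix(); W[:3,3]=s["eef_pos"]
        T=W@np.array(m["hand_eye"])
    return K,m["k1"],T
def slopes(uv,K,k1):
    d=np.array([(uv[0]-K[0,2])/K[0,0],(uv[1]-K[1,2])/K[1,1]]); p=d.copy()
    for _ in range(20): p=d/(1+k1*(p@p))
    return p
def ray(uv,c):
    p=slopes(uv,c[0],c[1]); d=c[2][:3,:3]@np.array([p[0],p[1],1]); return c[2][:3,3],d
def at_depth(uv,z,c):
    o,d=ray(uv,c); return o+d*z
def at_z(uv,z,c):
    o,d=ray(uv,c); return o+d*(z-o[2])/d[2]
def proj(P,c):
    q=np.linalg.inv(c[2])@np.append(P,1); p=q[:2]/q[2]; p=p*(1+c[1]*(p@p)); return np.array([c[0][0,0]*p[0]+c[0][0,2],c[0][1,1]*p[1]+c[0][1,2]])
def tri(rays):
    A=np.zeros((3,3));b=np.zeros(3)
    for o,d in rays:
        d=d/np.linalg.norm(d);M=np.eye(3)-np.outer(d,d);A+=M;b+=M@o
    return np.linalg.solve(A,b)
def med(dep,uv,r=2):
    u,v=int(round(uv[0])),int(round(uv[1])); w=dep[max(v-r,0):v+r+1,max(u-r,0):u+r+1]; w=w[w>0]
    return float(np.median(w)) if w.size else 0
E
python3 - <<'E'
from h import *
print(ctrl.get_state())
for n in ("top","side"):
    c=cam(n); im,d=ctrl.read_camera(n); cv2.imwrite(f"pics/{n}0.png",im[:,:,::-1]); np.savez(f"{n}0.npz",im=im,d=d)
    print(n,c[0].tolist(),c[1],c[2].round(3).tolist())
    for q in ("rack","gutter","keeper_pin","keeper","vial_1_mid","tape_roll","stopper_box","tweezers"):
        for r in ctrl.find_in(n,q)[:3]:
            uv=r["uv"]; z=med(d,uv); print(q,round(r["score"],2),np.round(uv,1),at_depth(uv,z,c).round(3) if z else None)
E
```

```text
pics
{'time': 0.0, 'qpos': array([-1.37199011e+00,  2.87205317e-01,  1.57820910e+00, -2.57490785e-05,
        1.27861515e+00, -1.50002037e-01]), 'dq': array([ 0.00210877, -0.00216493,  0.00070121,  0.0013427 , -0.00058719,
       -0.00118345]), 'joint_efforts': array([ 1.10784302e-03, -4.05970824e+01, -2.92628145e+01, -2.71197827e-06,
        5.73693032e-03,  5.24442058e-06]), 'eef_pos': array([ 0.23058589, -0.63367444,  0.22990338]), 'tcp_rot': array([ 9.84828733e-01,  1.73524874e-01, -4.20506112e-05, -1.21779235e-03]), 'contact_force': array([ 0.58210299, -0.29474016,  0.24532866]), 'wrist_torque': array([ 0.02524219, -0.02325845, -0.00795287]), 'finger_force': 0.0, 'opening': 1.0009500421172923}
top [[495.6817590427489, 0.0, 325.1883632884825], [0.0, 495.6817590427489, 235.36676836560454], [0.0, 0.0, 1.0]] -0.0036501743088734008 [[-0.013, -0.998, 0.059, 0.518], [-1.0, 0.013, -0.005, 0.022], [0.004, -0.059, -0.998, 0.911], [0.0, 0.0, 0.0, 1.0]]
rack 0.58 [347.8 250. ] [ 0.543 -0.021  0.053]
rack 0.38 [332.1 302.5] [0.452 0.008 0.042]
gutter 0.78 [343.6 246.5] [ 0.549 -0.014  0.033]
[... 641 characters left out ...]
.7268649054485], [0.0, 479.43063877877705, 247.36659687883983], [0.0, 0.0, 1.0]] -0.11823935887206266 [[-0.98, -0.118, 0.161, 0.416], [-0.199, 0.52, -0.831, 0.734], [0.014, -0.846, -0.533, 0.521], [0.0, 0.0, 0.0, 1.0]]
rack 0.81 [325.7 262.2] [0.535 0.013 0.029]
rack 0.28 [321.6 324.1] [0.516 0.15  0.001]
gutter 0.57 [333.1 258.5] [0.521 0.013 0.04 ]
keeper_pin 0.77 [304.6 237.9] [0.577 0.001 0.069]
keeper 0.72 [306.6 241. ] [0.564 0.044 0.09 ]
vial_1_mid 0.84 [370.9 262.6] [0.452 0.013 0.041]
tape_roll 0.85 [376.2 243.3] [ 0.451 -0.095  0.017]
stopper_box 0.93 [339.2 226.2] [ 0.531 -0.123  0.031]
tweezers 0.69 [316.8 322.5] [0.524 0.147 0.   ]
tweezers 0.67 [306.5 241.7] [0.564 0.043 0.088]
```

Run:
```python
import cv2
a=cv2.imread("pics/top0.png")[150:360,200:470]; b=cv2.imread("pics/side0.png")[160:370,220:490]
cv2.imwrite("pics/crop0.png",cv2.resize(cv2.vconcat([cv2.resize(a,(385,300)),cv2.resize(b,(385,300))]) if 0 else cv2.hconcat([a,b]),(800,311),interpolation=cv2.INTER_CUBIC))
cv2.imwrite("pics/topc.png",cv2.resize(a,(770,600),interpolation=cv2.INTER_CUBIC))
cv2.imwrite("pics/sidec.png",cv2.resize(b,(770,600),interpolation=cv2.INTER_CUBIC))
```

```text
(no output)
```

View pics/topc.png

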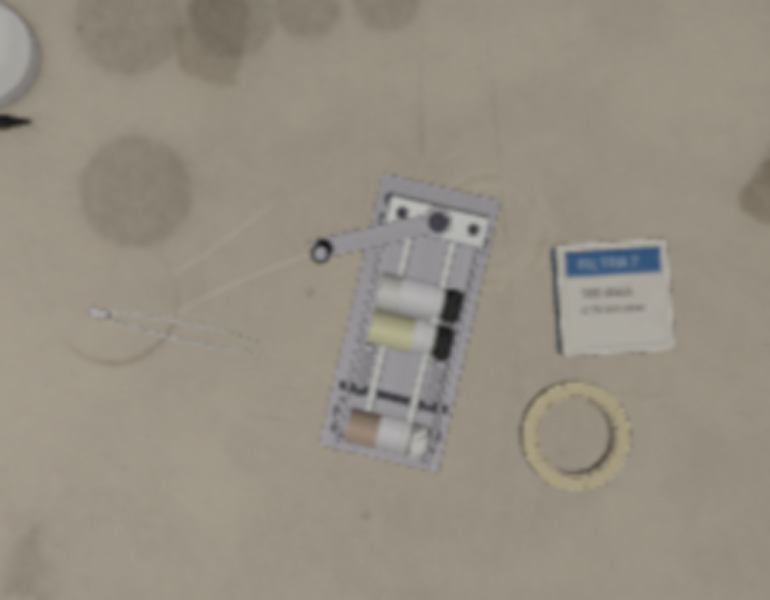

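View pics/sidec.png

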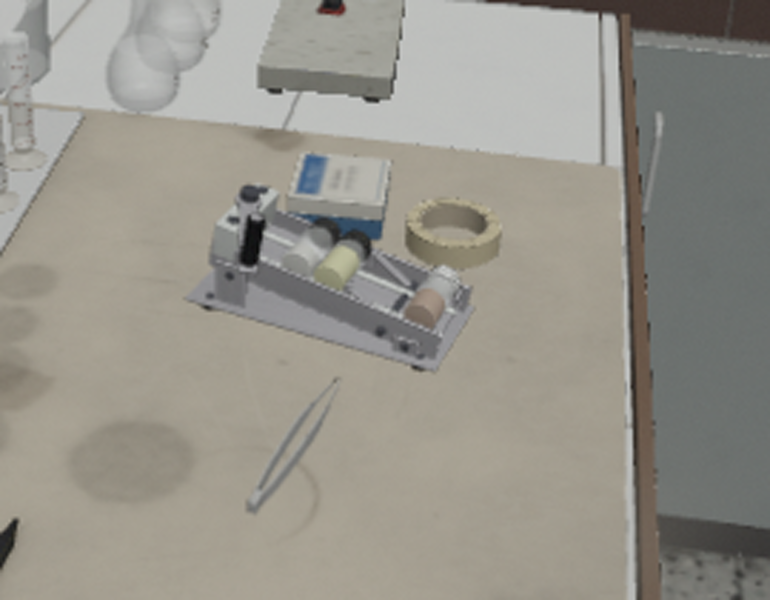

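The pictures show the rack with its low end towards the robot. In the top crop the base plate's corners are at about (385,175), (497,200), (438,470) and (322,445). The keeper pivot is at (438,222) and its pin at (320,250), so the arm is open to the left. The white-capped vial is at (385,430). The side view agrees with this. Next I'll fit the rack pose.

Run:
```python
from h import *
c=cam("top"); s=270/770
full=lambda p:(p[0]*s+200,p[1]*s+150)
cor=[(385,175),(497,200),(438,470),(322,445)]
P=np.array([at_z(full(p),0.003,c)[:2] for p in cor])
print(P.round(4)); m=P.mean(0)
d=(P[0]+P[1]-P[2]-P[3])/2; e=(P[0]+P[3]-P[1]-P[2])/2
print("mid",m,"len",np.linalg.norm(d),"wid",np.linalg.norm(e),"yaw",np.degrees(np.arctan2(d[1],d[0])),np.degrees(np.arctan2(-e[0],e[1])))
cs=cam("side"); full2=lambda p:(p[0]*s+220,p[1]*s+160)
# two-view: pivot knob top, pin top
for n,a,b in (("knob",(438,221),(251,193)),("pintop",(321,247),(253,222)),("pin bottom?",(321,252),(252,262))):
    print(n,tri([ray(full(a),c),ray(full2(b),cs)]).round(4))
for n in ("top","side"):
    dd=np.load(f"{n}0.npz")["d"]; 
    for q,p in (("pin",(321,250)),("knob",(438,221)),("vial1",(385,430)),("vial2",(405,332)),("vial0",(415,297))) if n=="top" else (("pin",(252,242)),("vial1",(432,297)),("vial2",(343,260))):
        uv=(full if n=="top" else full2)(p); print(n,q,at_depth(uv,med(dd,uv,1),c if n=="top" else cs).round(4))
print("handeye",np.array(ctrl.camera_model("wrist")["hand_eye"]).round(3).tolist(),ctrl.camera_model("wrist")["intrinsics"],ctrl.camera_model("wrist")["k1"])
```

```text
[[ 0.6154 -0.0008]
 [ 0.5983 -0.0727]
 [ 0.4261 -0.0318]
 [ 0.443   0.0419]]
mid [ 0.52071732 -0.01586329] len 0.1773067876841027 wid 0.07479649792632104 yaw -13.63456104937349 -13.118768990555887
knob [ 0.5788 -0.0303  0.0728]
pintop [0.5629 0.0389 0.0934]
pin bottom? [0.5623 0.0397 0.065 ]
top pin [0.5622 0.0391 0.1003]
top knob [ 0.5798 -0.0298  0.0769]
top vial1 [0.4548 0.0025 0.0427]
top vial2 [ 0.5144 -0.0103  0.0519]
top vial0 [ 0.5354 -0.0165  0.0562]
side pin [0.5606 0.0449 0.0829]
side vial1 [0.4507 0.0179 0.0409]
side vial2 [0.5102 0.0015 0.0499]
handeye [[0.001, -0.95, -0.312, 0.082], [1.0, 0.001, 0.0, -0.0], [-0.0, -0.312, 0.95, -0.141], [0.0, 0.0, 0.0, 1.0]] [[402.74835502   0.         325.35725477]
 [  0.         402.74835502 236.14519859]
 [  0.           0.           1.        ]] -0.08837895664720631
```

Request:
carry_out(deltas=[0.048,-0.032,0.002,0,0,0.117,0.096,-0.065,0.004,0,0,0.233,0.143,-0.097,0.006,0,0,0.35,0.191,-0.13,0.008,0,0,0.466,0.239,-0.162,0.01,0,0,0.583], grip=0)

```text
time: 1.52
eef_pos: [0.4008, -0.3988, 0.2215]
tcp_rot: [0.993, -0.119, 0.0, 0.0]
contact_force: [0.5, -1.2, 0.4]
opening: -0.001
finger_force: 0.0
```

Request:
carry_out(deltas=[0,-0.061,0.004,0,0,0,-0.001,-0.122,0.008,0,0,0,-0.002,-0.183,0.012,0,0,0,-0.003,-0.245,0.016,0,0,0,-0.003,-0.306,0.02,0,0,0])

```text
time: 2.15
eef_pos: [0.4683, -0.1002, 0.2017]
tcp_rot: [0.993, -0.117, 0.001, 0.0]
contact_force: [-0.1, -0.7, -0.1]
opening: -0.001
finger_force: 0.0
```

Request:
carry_out(deltas=[-0.02,-0.031,0.026,0,0,0,-0.04,-0.062,0.053,0,0,0,-0.062,-0.094,0.08,0,0,0,-0.062,-0.094,0.08,0,0,0])

```text
time: 2.65
eef_pos: [0.4267, 0.0059, 0.1188]
tcp_rot: [0.993, -0.115, -0.003, -0.0]
contact_force: [-0.6, -0.1, 0.2]
opening: 0.002
finger_force: 0.0
```

Run:
```python
from h import *
s=ctrl.get_state(); print(s["eef_pos"].round(4),s["tcp_rot"].round(4))
c=cam("wrist"); im,d=ctrl.read_camera("wrist"); cv2.imwrite("pics/w1.png",im[:,:,::-1]); np.savez("w1.npz",im=im,d=d,T=c[2])
for q in ("vial_1_mid","keeper_pin","pawl_face","stop_face","gutter","pawl"):
    for r in ctrl.find_in("wrist",q)[:3]:
        uv=r["uv"]; z=med(d,uv); print(q,round(r["score"],2),np.round(uv,1),at_depth(uv,z,c).round(4) if z else None)
```

```text
[0.4267 0.0059 0.1188] [ 9.933e-01 -1.152e-01 -2.800e-03 -4.000e-04]
vial_1_mid 0.6 [179.5   4.5] [0.5588 0.0365 0.0819]
vial_1_mid 0.59 [321.8 199.9] [0.4567 0.0018 0.0404]
keeper_pin 0.74 [324.2 127.7] [ 0.4934 -0.0082  0.0207]
keeper_pin 0.68 [176.1   2.7] [0.5583 0.0362 0.0871]
pawl_face 0.76 [324.7 128.8] [ 0.4928 -0.0083  0.0206]
stop_face 0.76 [322.4 131.8] [ 0.4914 -0.0066  0.0205]
gutter 0.73 [322.2 128.3] [ 0.4934 -0.007   0.0212]
pawl 0.75 [323.7 156.8] [ 0.4771 -0.004   0.0196]
```

View pics/w1.png

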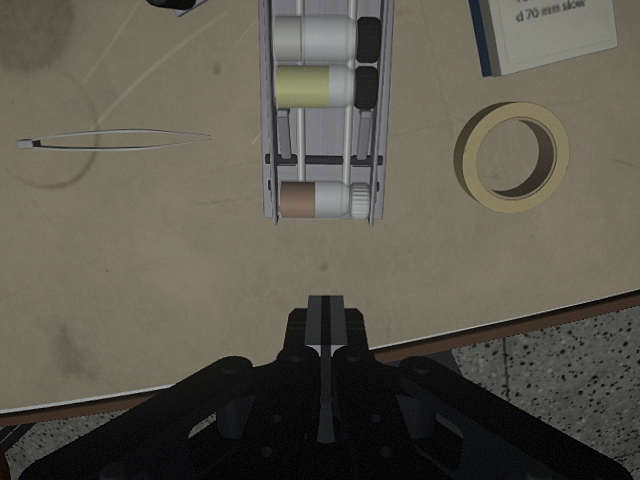

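The wrist view shows the closed fingertips at about (326,300), lined up with the gutter, whose walls run at columns 268 and 382. The white-capped vial is at (322,200) against the lip tabs at row 220. The raised pawls stand at (283,130) and (367,130).

Run:
```python
from h import *
z=np.load("w1.npz"); d=z["d"]; c=cam("wrist"); c=(c[0],c[1],z["T"])
g=np.array([np.cos(np.radians(-13.4)),np.sin(np.radians(-13.4))]); n=np.array([-g[1],g[0]]); o=np.array([.4445,.0022])
def rep(name,P): q=P[:2]-o; print(name,P.round(4),"s %.4f t %.4f"%(q@g,q@n))
im=z["im"]
# heights along gutter midline & cross section from depth
for v in (185,199,212): 
    for u in (290,322,360): rep(f"vial {u},{v}",at_depth((u,v),med(d,(u,v),1),c))
for v in (60,145,190):
    row=[at_depth((u,v),float(d[v,u]),c) for u in range(255,400)]
    hh=[(u,round(1000*P[2])) for u,P in zip(range(255,400),row)]
    print(v,[h for h in hh if h[0]<300 or h[0]>350][::2])
```

```text
vial 290,185 [0.468  0.0176 0.0354] s 0.0193 t 0.0204
vial 322,185 [0.4638 0.     0.0349] s 0.0193 t 0.0024
vial 360,185 [ 0.4586 -0.0209  0.0332] s 0.0190 t -0.0192
vial 290,199 [0.4612 0.019  0.0401] s 0.0123 t 0.0202
vial 322,199 [0.4573 0.0015 0.0408] s 0.0126 t 0.0023
vial 360,199 [ 0.452  -0.0191  0.0389] s 0.0122 t -0.0190
vial 290,212 [0.4538 0.0209 0.0398] s 0.0047 t 0.0204
vial 322,212 [0.4498 0.0033 0.04  ] s 0.0049 t 0.0023
vial 360,212 [ 0.4447 -0.0176  0.0392] s 0.0047 t -0.0192
60 [(255, -1), (257, -1), (259, 6), (261, 5), (263, 6), (265, 5), (267, 40), (269, 40), (271, 35), (273, 29), (275, 48), (277, 48), (279, 46), (281, 48), (283, 48), (285, 48), (287, 47), (289, 47), (291, 48), (293, 47), (295, 47), (297, 48), (299, 48), (352, 29), (354, 29), (356, 42), (358, 45), (360, 46), (362, 48), (364, 47), (366, 46), (368, 49), (370, 47), (372, 47), (374, 47), (376, 46), (378, 32), (380, 39), (382, 41), (384, 39), (386, 5), (388, 7), (390, 5), (392, -2), (394, -1), (396, -2), (398, -2)]
145 [(255, -2), (257, -2), (259, -2), (261, 5), (263, 4), (265, 5), (267, 4), (269, 32),
[... 235 characters left out ...]
), (366, 28), (368, 4), (370, 5), (372, 20), (374, 30), (376, 33), (378, 33), (380, 5), (382, 6), (384, 5), (386, -1), (388, -2), (390, 0), (392, -1), (394, -2), (396, -3), (398, -1)]
190 [(255, -2), (257, -1), (259, -2), (261, -2), (263, 4), (265, 7), (267, 5), (269, 11), (271, 28), (273, 28), (275, 28), (277, 38), (279, 38), (281, 38), (283, 37), (285, 37), (287, 38), (289, 37), (291, 39), (293, 38), (295, 37), (297, 37), (299, 38), (352, 35), (354, 36), (356, 37), (358, 36), (360, 36), (362, 36), (364, 37), (366, 37), (368, 36), (370, 22), (372, 29), (374, 28), (376, 18), (378, 13), (380, 4), (382, 4), (384, -2), (386, -1), (388, -2), (390, -2), (392, -2), (394, -3), (396, -2), (398, -2)]
```

Request:
carry_out(deltas=[-0.002,-0.001,0.04,0,0,0,-0.002,-0.001,0.07,0,0,0,-0.002,-0.001,0.085,0,0,0,-0.002,-0.001,0.097,0,0,0,-0.002,-0.001,0.097,0,0,0], grip=10)

```text
time: 3.62
eef_pos: [0.4279, 0.0051, 0.0241]
tcp_rot: [0.993, -0.117, -0.0, -0.0]
contact_force: [-0.2, -0.2, 1.2]
opening: 0.102
finger_force: 0.0
```

Run:
```python
from h import *
s=ctrl.get_state(); print(s["eef_pos"].round(4),s["tcp_rot"].round(4),s["opening"],s["contact_force"].round(2),s["qpos"].round(3))
c=cam("wrist"); im,d=ctrl.read_camera("wrist"); cv2.imwrite("pics/w2.png",im[:,:,::-1]); np.savez("w2.npz",im=im,d=d,T=c[2])
q=s["eef_pos"][:2]-[.4445,.0022]; a=np.radians(-13.6); print(q@[np.cos(a),np.sin(a)],q@[-np.sin(a),np.cos(a)])
```

```text
[0.4279 0.0051 0.0241] [ 9.931e-01 -1.170e-01 -3.000e-04 -0.000e+00] 0.10248968354081989 [-0.18 -0.17  1.21] [-0.226  0.035  2.296  0.     0.811  1.579]
-0.016826631275678083 -0.0011363477977469271
```

View pics/w2.png

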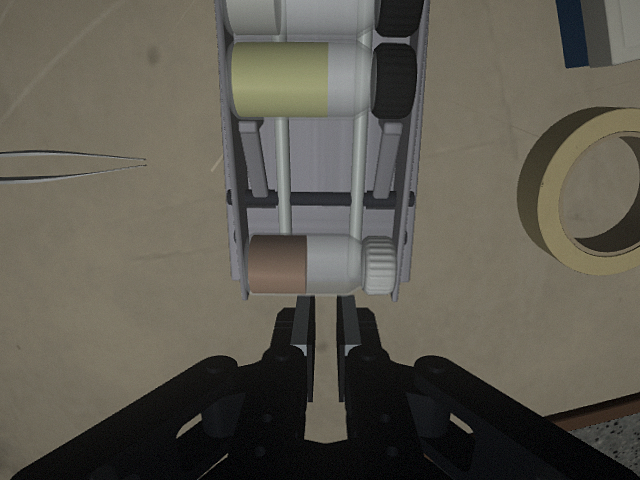

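The wrist view shows the fingertips just behind the vial, with nothing touching. The finger midline is at column 326 and the vial and lip midline at about 321, so I'll shift about 1.5 mm left and start pushing.

Request:
carry_out(deltas=[0,-0.0015,0.002,0,0,0,0.008,-0.0015,0.0007,0,0,0,0.016,-0.0014,-0.0005,0,0,0,0.024,-0.0013,-0.0018,0,0,0,0.032,-0.0012,-0.0031,0,0,0])

```text
time: 4.3
eef_pos: [0.46, -0.0013, 0.0276]
tcp_rot: [0.993, -0.117, 0.0, 0.0]
contact_force: [-0.6, -0.1, -0.2]
opening: 0.097
finger_force: 0.1
```

Run:
```python
from h import *
s=ctrl.get_state(); print(s["eef_pos"].round(4),s["contact_force"].round(2))
c=cam("wrist"); im,d=ctrl.read_camera("wrist"); cv2.imwrite("pics/w3.png",im[:,:,::-1])
q=s["eef_pos"][:2]-[.4445,.0022]; a=np.radians(-13.6); print(q@[np.cos(a),np.sin(a)],q@[-np.sin(a),np.cos(a)])
```

```text
[ 0.46   -0.0013  0.0276] [-0.58 -0.08 -0.2 ]
0.015838836753586123 0.000275924294320324
```

View pics/w3.png

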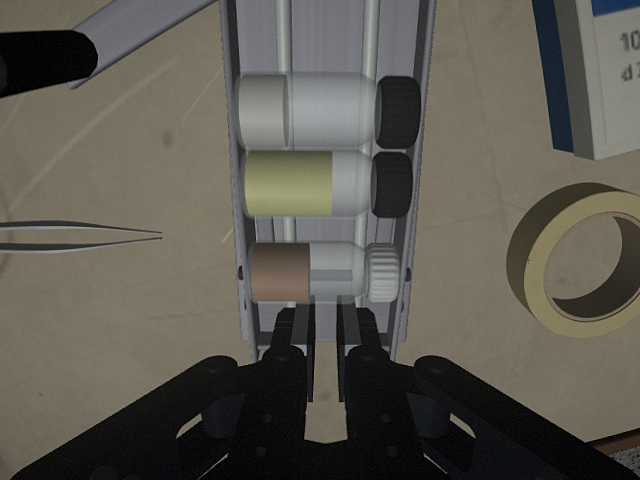

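The vial is being pushed up straight, at (325,272), and is nearly at the yellowish one at row 185. I'll keep going.

Request:
carry_out(deltas=[0.006,0,-0.001,0,0,0,0.012,0.0001,-0.0019,0,0,0,0.018,0.0002,-0.0029,0,0,0,0.024,0.0002,-0.0038,0,0,0,0.03,0.0003,-0.0048,0,0,0])

```text
time: 4.97
eef_pos: [0.4887, -0.0084, 0.0323]
tcp_rot: [0.993, -0.117, -0.0, 0.0]
contact_force: [-0.5, 0.7, -0.1]
opening: 0.099
finger_force: 0.2
```

Request:
carry_out(deltas=[0.002,0,-0.0003,0,0,0,0.004,0,-0.0006,0,0,0,0.005,0,-0.0008,0,0,0,0.006,0,-0.001,0,0,0,0.0065,0,-0.001,0,0,0])

```text
time: 5.6
eef_pos: [0.4946, -0.0098, 0.0332]
tcp_rot: [0.993, -0.117, -0.0, -0.0]
contact_force: [-0.3, -0.5, 0.4]
opening: 0.098
finger_force: 0.3
```

Run:
```python
from h import *
s=ctrl.get_state(); print(s["eef_pos"].round(4),s["contact_force"].round(2))
c=cam("wrist"); im,d=ctrl.read_camera("wrist"); cv2.imwrite("pics/w4.png",im[:,:,::-1])
q=s["eef_pos"][:2]-[.4445,.0022]; a=np.radians(-13.6); print(q@[np.cos(a),np.sin(a)],q@[-np.sin(a),np.cos(a)])
```

```text
[ 0.4946 -0.0098  0.0332] [-0.31 -0.5   0.44]
0.05149354431289207 0.00013037837320698602
```

View pics/w4.png

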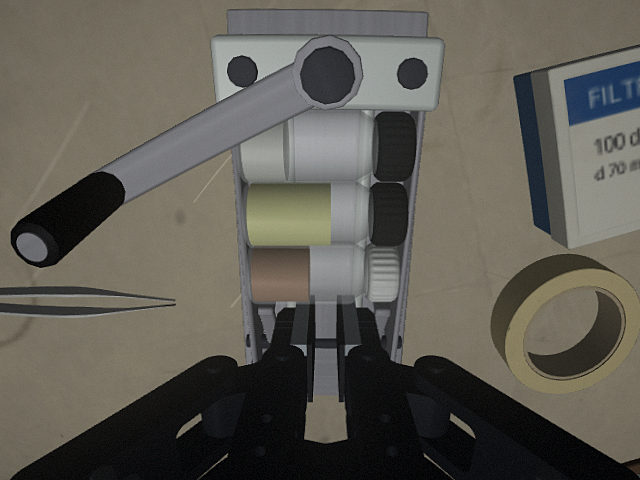

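All three vials are touching, at rows 275, 213 and 145, and the clear one is almost at the block, whose lower edge is at row 108. I'll creep on until I feel the stop.

Request:
carry_out(deltas=[0.0007,0,-0.0001,0,0,0,0.0014,0,-0.0002,0,0,0,0.002,0,-0.0003,0,0,0,0.0025,0,-0.0004,0,0,0,0.003,0,-0.0005,0,0,0])

```text
time: 6.28
eef_pos: [0.4964, -0.0101, 0.0332]
tcp_rot: [0.993, -0.117, -0.002, -0.0]
contact_force: [-4.5, 0.9, 1.0]
opening: 0.1
finger_force: 2.4
```

The row is home, with about 4.5 N against the stop. I'll ease back gently and check that the pawls hold it.

Request:
carry_out(deltas=[-0.003,0,0.0004,0,0,0,-0.006,0,0.0008,0,0,0,-0.009,0,0.0012,0,0,0,-0.014,0,0.002,0,0,0,-0.02,0,0.003,0,0,0])

```text
time: 6.9
eef_pos: [0.4779, -0.0058, 0.0307]
tcp_rot: [0.993, -0.117, 0.0, 0.0]
contact_force: [-1.2, -0.6, -0.1]
opening: 0.097
finger_force: 0.0
```

Run:
```python
from h import *
s=ctrl.get_state(); print(s["eef_pos"].round(4),s["contact_force"].round(2))
c=cam("wrist"); im,d=ctrl.read_camera("wrist"); cv2.imwrite("pics/w5.png",im[:,:,::-1])
q=s["eef_pos"][:2]-[.4445,.0022]; a=np.radians(-13.6); print(q@[np.cos(a),np.sin(a)],q@[-np.sin(a),np.cos(a)])
```

```text
[ 0.4779 -0.0058  0.0307] [-1.17 -0.62 -0.15]
0.034380794754872046 4.651853822579326e-05
```

View pics/w5.png

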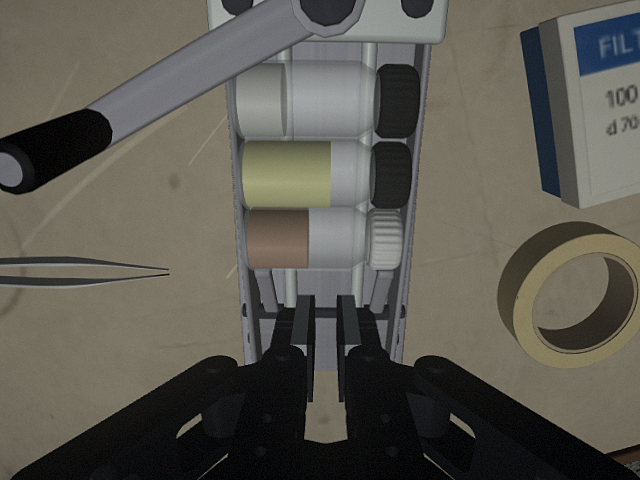

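The row has settled back against the raised pawls, seen at (265,290) and (382,290), with a clear gap to the fingertips, so it holds. Next is the keeper. I'll work out the pin's path.

```bash
cat > k.py <<'E'
from h import *
a=np.radians(-13.6); t=0.157
G=np.column_stack([[np.cos(a)*np.cos(t),np.sin(a)*np.cos(t),np.sin(t)],[-np.sin(a),np.cos(a),0],[0,0,0]]); G[:,2]=np.cross(G[:,0],G[:,1])
O=np.array([.4445,.0022,.018])
g2w=lambda p:O+G@np.array(p)
pin=lambda th,h=.0465:g2w([.146-.07*np.cos(th),.07*np.sin(th),h])
E
python3 - <<'E'
from k import *
from scipy.optimize import least_squares
m=ctrl.camera_model("wrist")
def wc(p,q):
    W=np.eye(4);W[:3,:3]=R.from_quat(q).as_matrix();W[:3,3]=p
    return np.array(m["intrinsics"]),m["k1"],W@np.array(m["hand_eye"])
c4=wc([.4946,-.0098,.0332],[.9931,-.117,0,0]); c5=wc([.4779,-.0058,.0307],[.9931,-.117,0,0]); ct=cam("top")
s=270/770; tp=(321*s+200,248*s+150)
print("tri pintop",tri([ray((32,247),c4),ray((8,168),c5),ray(tp,ct)]).round(4), "tri w4+top",tri([ray((32,247),c4),ray(tp,ct)]).round(4))
f=lambda x:np.concatenate([proj(pin(x[0],.0635),c4)-[32,247],proj(pin(x[0],.0635),c5)-[8,168],2*(proj(pin(x[0],.0635),ct)-tp)])
r=least_squares(f,[1.1]); th=r.x[0]; print("theta",th,f(r.x).round(1),pin(th,.0635).round(4),pin(th).round(4))
print("stop/knob check", proj(g2w([.146,0,.035]),c4),proj(g2w([.146,0,.035]),ct))
# tool path: TCP 17 mm on the opening side of the pin along tangent
for x in list(np.linspace(th,0,7)):
    P=pin(x,.042); tan=G@np.array([np.sin(x),np.cos(x),0]); T=P+.017*tan/np.linalg.norm(tan)
    push=-tan; print(round(x,3),P.round(4),T.round(4),"tool x yaw deg",np.degrees(np.arctan2(push[1],push[0])).round(1), np.degrees(np.arctan2(tan[1],tan[0])).round(1))
E
```

```text
tri pintop [0.5623 0.039  0.098 ] tri w4+top [0.5626 0.0389 0.0985]
theta 1.1328197133510853 [-2.6  2.8 -5.   2.6 -0.   2.5] [0.5614 0.0391 0.0989] [0.564  0.0385 0.0821]
stop/knob check [330.69393642  79.34017504] [353.87692767 227.80595913]
1.133 [0.5647 0.0383 0.0777] [0.5812 0.0418 0.0801] tool x yaw deg -168.2 11.8
0.944 [0.5522 0.0345 0.0759] [0.5678 0.041  0.078 ] tool x yaw deg -157.4 22.6
0.755 [0.5406 0.0283 0.0743] [0.5547 0.0376 0.0762] tool x yaw deg -146.5 33.5
0.566 [0.5304 0.0201 0.0731] [0.5425 0.0319 0.0745] tool x yaw deg -135.7 44.3
0.378 [0.5219 0.01   0.0721] [0.5316 0.0239 0.0731] tool x yaw deg -125.0 55.0
0.189 [ 0.5154 -0.0014  0.0716] [0.5224 0.0141 0.0721] tool x yaw deg -114.3 65.7
0.0 [ 0.5111 -0.0139  0.0714] [0.5151 0.0026 0.0714] tool x yaw deg -103.6 76.4
```

Request:
carry_out(deltas=[0,0,-0.06,0,0,0,0,0,-0.12,0,0,0,0.032,-0.025,-0.12,0,0,-0.147,0.064,-0.049,-0.12,0,0,-0.293,0.0965,-0.074,-0.12,0,0,-0.44], grip=0)

```text
time: 7.58
eef_pos: [0.5902, 0.0442, 0.1511]
tcp_rot: [0.994, 0.105, 0.0, 0.0]
contact_force: [0.4, -0.9, 1.3]
opening: -0.002
finger_force: 0.0
```

Request:
carry_out(deltas=[0,0,0.03,0,0,0,0,0,0.055,0,0,0,0,0,0.07,0,0,0,0,0,0.07,0,0,0])

```text
time: 8.07
eef_pos: [0.5881, 0.0438, 0.0794]
tcp_rot: [0.995, 0.103, -0.001, -0.0]
contact_force: [1.4, -0.8, -0.5]
opening: 0.001
finger_force: 0.0
```

Run:
```python
from k import *
s=ctrl.get_state(); p0=s["eef_pos"]; M=R.from_quat(s["tcp_rot"]); print(p0.round(4),s["tcp_rot"].round(4),s["contact_force"].round(2))
for x in np.linspace(1.133,0,11):
    tan=G@np.array([np.sin(x),np.cos(x),0]); tan/=np.linalg.norm(tan); T=pin(x,.042)+.017*tan
    yaw=np.arctan2(tan[1],tan[0]); cur=M.as_matrix()[:,0]; dy=yaw-np.arctan2(cur[1],cur[0])
    print(round(x,2),T.round(4),"tool delta",M.inv().apply(T-p0).round(4),"rotz",round(-dy,3))
```

```text
[0.5881 0.0438 0.0794] [ 9.947e-01  1.027e-01 -1.400e-03 -3.000e-04] [ 1.36 -0.75 -0.45]
1.13 [0.5812 0.0418 0.0801] tool delta [-0.0072  0.0005 -0.0007] rotz 0.001
1.02 [0.5731 0.0416 0.0788] tool delta [-0.0151 -0.0009  0.0006] rotz -0.114
0.91 [0.5651 0.0405 0.0777] tool delta [-0.0232 -0.0015  0.0018] rotz -0.227
0.79 [0.5573 0.0385 0.0765] tool delta [-0.0313 -0.0011  0.003 ] rotz -0.341
0.68 [0.5497 0.0356 0.0755] tool delta [-0.0392  0.0001  0.004 ] rotz -0.454
0.57 [0.5425 0.0319 0.0745] tool delta [-0.047   0.0023  0.005 ] rotz -0.567
0.45 [0.5358 0.0274 0.0736] tool delta [-0.0546  0.0054  0.0059] rotz -0.679
0.34 [0.5296 0.0221 0.0729] tool delta [-0.0617  0.0093  0.0067] rotz -0.792
0.23 [0.5241 0.0162 0.0722] tool delta [-0.0683  0.0139  0.0073] rotz -0.904
0.11 [0.5192 0.0097 0.0717] tool delta [-0.0744  0.0193  0.0078] rotz -1.016
0.0 [0.5151 0.0026 0.0714] tool delta [-0.0799  0.0254  0.0082] rotz -1.128
```

Request:
carry_out(deltas=[-0.0072,0.0005,0,0,0,0,-0.0151,-0.0009,0.0006,0,0,-0.114,-0.0232,-0.0015,0.0018,0,0,-0.227,-0.0313,-0.0011,0.003,0,0,-0.341,-0.0392,0.0001,0.004,0,0,-0.454])

```text
time: 8.7
eef_pos: [0.5512, 0.0354, 0.0784]
tcp_rot: [0.945, 0.326, 0.001, 0.001]
contact_force: [-0.2, 0.5, -0.5]
opening: -0.001
finger_force: 0.1
```

Run:
```python
from k import *
s=ctrl.get_state(); p0=s["eef_pos"]; M=R.from_quat(s["tcp_rot"]); print(p0.round(4),s["tcp_rot"].round(4),s["contact_force"].round(2))
im,d=ctrl.read_camera("side"); cv2.imwrite("pics/s2.png",cv2.resize(im[160:370,220:490,::-1],(770,600)))
for x in np.linspace(1.133,0,11)[5:]:
    tan=G@np.array([np.sin(x),np.cos(x),0]); tan/=np.linalg.norm(tan); T=pin(x,.042)+.017*tan
    yaw=np.arctan2(tan[1],tan[0]); cur=M.as_matrix()[:,0]; dy=yaw-np.arctan2(cur[1],cur[0])
    print(round(x,2),T.round(4),"tool delta",M.inv().apply(T-p0).round(4),"rotz",round(-dy,3))
```

```text
[0.5512 0.0354 0.0784] [9.455e-01 3.257e-01 1.400e-03 6.000e-04] [-0.19  0.53 -0.46]
0.57 [0.5425 0.0319 0.0745] tool delta [-0.009  -0.0026  0.0039] rotz -0.109
0.45 [0.5358 0.0274 0.0736] tool delta [-0.0171 -0.0032  0.0047] rotz -0.222
0.34 [0.5296 0.0221 0.0729] tool delta [-0.0252 -0.0028  0.0055] rotz -0.334
0.23 [0.5241 0.0162 0.0722] tool delta [-0.0333 -0.0016  0.0061] rotz -0.446
0.11 [0.5192 0.0097 0.0717] tool delta [-0.0411  0.0006  0.0066] rotz -0.558
0.0 [0.5151 0.0026 0.0714] tool delta [-0.0487  0.0036  0.0069] rotz -0.67
```

View pics/s2.png

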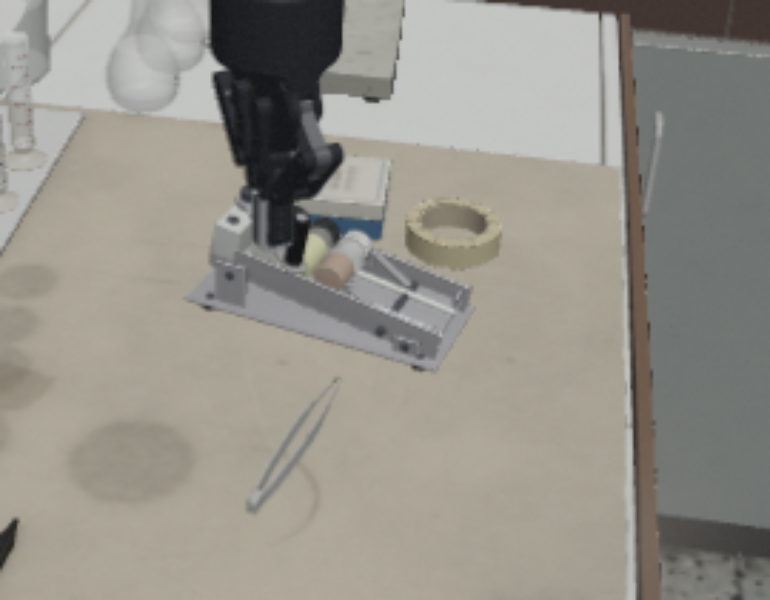

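The side view shows the fingers pushing the pin, at (297,240), with the arm swinging over the row. The vials are still held and the surrounding things haven't moved. I'll follow the rest of the arc.

Request:
carry_out(deltas=[-0.009,-0.0026,0.001,0,0,-0.109,-0.0171,-0.0032,0.002,0,0,-0.222,-0.0252,-0.0028,0.003,0,0,-0.334,-0.0333,-0.0016,0.004,0,0,-0.446,-0.0395,0.0003,0.0045,0,0,-0.54])

```text
time: 9.38
eef_pos: [0.5202, 0.0108, 0.0735]
tcp_rot: [0.825, 0.565, 0.001, 0.001]
contact_force: [-0.1, -0.5, -1.4]
opening: 0.001
finger_force: 0.1
```

Run:
```python
from k import *
s=ctrl.get_state(); p0=s["eef_pos"]; M=R.from_quat(s["tcp_rot"]); print(p0.round(4),s["tcp_rot"].round(4),s["contact_force"].round(2))
for x in (.11,0.03,0):
    tan=G@np.array([np.sin(x),np.cos(x),0]); tan/=np.linalg.norm(tan); T=pin(x,.042)+.017*tan
    yaw=np.arctan2(tan[1],tan[0]); cur=M.as_matrix()[:,0]; dy=yaw-np.arctan2(cur[1],cur[0])
    print(round(x,2),T.round(4),"tool delta",M.inv().apply(T-p0).round(4),"rotz",round(-dy,3))
```

```text
[0.5202 0.0108 0.0735] [8.250e-01 5.651e-01 9.000e-04 8.000e-04] [-0.09 -0.48 -1.43]
0.11 [0.5191 0.0095 0.0717] tool delta [-0.0017 -0.0006  0.0018] rotz -0.024
0.03 [0.5161 0.0045 0.0715] tool delta [-0.0074 -0.0016  0.0021] rotz -0.103
0 [0.5151 0.0026 0.0714] tool delta [-0.0095 -0.0018  0.0022] rotz -0.132
```

Now the last bit, slowly, until the keeper's stop is felt.

Request:
carry_out(deltas=[-0.003,-0.0008,0,0,0,-0.04,-0.006,-0.0014,0,0,0,-0.085,-0.008,-0.0017,0,0,0,-0.11,-0.0095,-0.0018,0,0,0,-0.132,-0.0105,-0.0018,0,0,0,-0.132])

```text
time: 10.0
eef_pos: [0.5151, 0.0028, 0.073]
tcp_rot: [0.787, 0.617, 0.002, -0.0]
contact_force: [0.9, 6.0, 1.3]
opening: 0.003
finger_force: 3.1
```

The force is 6 N, so the keeper is against its stop. I'll back off sideways and lift clear.

Request:
carry_out(deltas=[0.008,0,0,0,0,0,0.025,0,-0.005,0,0,0,0.04,0,-0.06,0,0,0,0.06,0,-0.11,0,0,0,0.1,0,-0.15,0,0,0])

```text
time: 10.62
eef_pos: [0.5386, 0.1001, 0.2249]
tcp_rot: [0.787, 0.617, 0.001, 0.001]
contact_force: [0.3, 0.0, -0.4]
opening: 0.0
finger_force: 0.0
```

Run:
```python
from k import *
s=ctrl.get_state(); print(s["time"],s["eef_pos"].round(4),s["contact_force"].round(2))
cs=cam("wrist"); w,_=ctrl.read_camera("wrist"); t,_=ctrl.read_camera("side"); c=cam("side")
for n,cc in (("wrist",cs),("side",c)):
    print(n,"pin top pred",proj(pin(0,.0635),cc).round(1),[ (round(r["score"],2),np.round(r["uv"],1)) for r in ctrl.find_in(n,"keeper_pin")[:2]], "th=.1 pred",proj(pin(.1,.0635),cc).round(1), "pin mid",proj(pin(0),cc).round(1))
side=cv2.resize(t[190:310,270:410],(480,411),interpolation=cv2.INTER_CUBIC)
cv2.imwrite("pics/fin.png",cv2.resize(cv2.hconcat([cv2.resize(w,(548,411)),side]),(800,320))[:,:,::-1])
```

```text
10.625 [0.5386 0.1001 0.2249] [ 0.25  0.01 -0.38]
wrist pin top pred [319.7 363.9] [(0.89, array([394.9, 342.6]))] th=.1 pred [320.  356.7] pin mid [323.  351.9]
side pin top pred [343.8 227.1] [(0.74, array([330.1, 239.6]))] th=.1 pred [342.2 228.8] pin mid [342.  234.8]
```

View pics/fin.png

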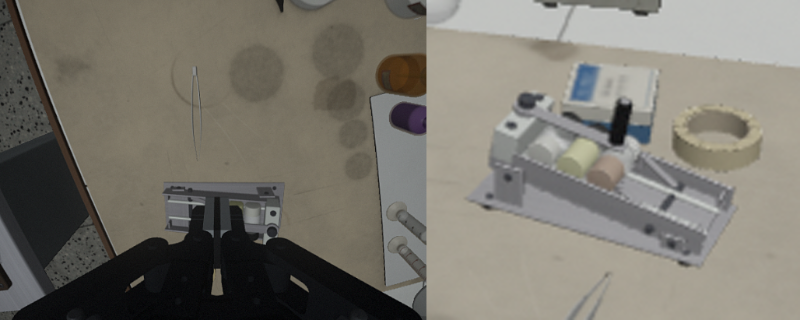

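The side view shows the keeper arm lying straight down the gutter over the three vials. The pin top is at about (344,227) in the full image, which matches the prediction for shut. The pawls are up behind the row, and the box, tape and tweezers haven't moved.

```bash
python3 -c "
from plant import ctrl
print(ctrl.sign_off())"
```

```text
the job is handed in; nothing more can be done
None
```

The vial was pushed up until the row met the block and the raised pawls held it, the keeper was then swung shut against its stop, nothing around the rack moved, and the job was handed in at about 11 s.

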